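Knock in the lamp pin and offer up the hood glass

ROBOT

A 7-joint arm with a two-finger parallel gripper is mounted at the origin on the work surface. World frame = base frame: x ahead of the robot, y to its left, z up, the work surface at z = 0. Lengths are in m, angles in rad, forces in N, time in s.
With the tool pointing down it reaches from about 0.375 to 0.925 m from the base axis. Payload 3.1 kg.
Tool frame: the origin (TCP) lies between the finger pads; the fingertips stand 19 mm ahead of it and the grasp point (between the pads) is the TCP; z points along the fingers, y is the direction in which the jaws open and shut (so a half turn about z gives the same grasp; the last joint's range is limited). The gripper opens to 85 mm and grips with 20 to 120 N. Pads are 22 mm wide; open, the fingers measure 114 mm over their backs; the gripper's body (76 mm by 85 mm) begins 54 mm behind the grasp point. The pads swing forward as they close: fully open they stand 13 mm farther back than shut.
Start: joints at [-1.257, 0.383, 0.044, 1.598, -0.018, 1.161, -0.05], TCP at [0.26, 0.596, 0.211] pointing down, gripper open.
Joint ranges: [-2.61, 2.61], [-0.41, 2.15], [-1.48, 1.57], [0, 2.5], [-1.57, 4.71], [0.05, 1.97], [-2.85, 2.85]. Speed limits (rad/s): [2.79, 2.79, 3.14, 3.14, 3.14, 3.14, 3.14].

INTERFACE

Orientations are given as a unit quaternion [x, y, z, w].
In Python, from bench import move_ptp, movel, move_j, move_gripper, pause, inverse_kinematics, read_camera, camera_params, MotionError, sign_off, look_for, tip_of, read_time_s, read_qpos, read_joint_vel, read_effort, read_eef_pos, read_tcp_rot, read_ft_force, read_ft_torque, read_finger_gap gives the robot as it stands. Calls block until the motion is done:
- move_ptp(position, orientation): joint-space move of the TCP to a pose.
- movel(position, orientation=None, speed=0.15): straight line of the TCP; orientation=None keeps the orientation; speed is the mean speed in m/s.
- move_j(angles): joint-space move.
- move_gripper(opening, effort=None): finger opening in m; effort is the grip in N (None keeps the last); returns when the fingers have stopped.
- pause(seconds).
- inverse_kinematics(position, orientation): joint angles nearest the present ones, or None.
- read_camera(name): name is "scene" or "side" or "wrist"; returns the picture (384x512x3 uint8, red, green, blue); there is no depth.
- camera_params(name): a dict with "K" (3x3 intrinsics, pixels), "dist_coeffs" ([k1, k2, p1, p2, k3] as OpenCV has them; the pictures are not rectified), "camera_from_world" (4x4, takes a point from world to camera coordinates). Camera axes: x right, y down, z forward; pixel columns grow to the right and rows downward; lengths in m; the calibration is good to about 2 mm. A picture is of the moment at which its call begins: read the wrist's pose just before it. camera_params takes no time and is no camera call; for the wrist camera it gives the pose at the moment of the call.
A pose or a line that the arm cannot do raises MotionError and nothing moves.
- sign_off(): hands the job in, once; it reports no verdict.
Trained networks look in the newest picture that a camera, given by its name, has taken for a name from the list of things; names that differ only in an ending like _2 or _b are one class to them, and where a whole thing is asked for, a point or a joint stands for the part that bears it (a point fixed in the world has none). Each returns a list of dicts, best first, with "confidence" (0 to 1); they miss things now and then, are a little off and sometimes report something else, mostly with a low value. They report only what shows in the picture. A call takes as long as a camera call. They do not tell look-alikes from the thing itself.
- look_for(camera, name): "at" ([column, row] in pixels, amid what is visible of it).
- tip_of(camera, name): "at" ([column, row] in pixels: a listed point, or the origin of a listed thing).
Readings, each from a call of its own:
- read_time_s(): time.
- read_qpos(): joint angles.
- read_joint_vel(): joint speeds.
- read_effort(): joint torques, N m.
- read_eef_pos(): TCP position.
- read_tcp_rot(): TCP orientation.
- read_ft_force(): force on the tool from outside, world axes, zero at the start.
- read_ft_torque(): the same for the moment, N m.
- read_finger_gap(): finger opening in m.
Only numpy, scipy, OpenCV 4.12 (cv2) and the standard library are available. Lean on these libraries where they do the work, as an engineer would, in place of code of your own. Each camera call takes 0.05 s, during which the arm holds its last target. There are 200 camera calls.

TASK

The range hood's lamp unit is down on the counter for cleaning. Take the meat pounder and knock the unit's spring pin right down flush with its block (with the pounder, not with the gripper), then stand the pounder upright on the counter again and let go of it. Then pick up the lamp glass that has the small corner notch, which marks its frosted end, and finish while holding it for me a few centimetres above the lamp unit's tray: level, label up, squarely over the tray with the frosted end over the lamp-holder end, touching nothing but your gripper, with the plain glass and the spice jar left where they were.

Things in the scene. Friction and masses are not known exactly. Their poses are not given: they have to be found in the camera images.
- frame: Hood lamp unit, fixed. Origin: underside centre of its tray, on the counter; x along the tray, z up. Open steel tray 140 x 72 x 22 mm high, walls 4 mm. At +x (70 to 106 mm) a black lamp-holder block 60 mm wide, 34 mm high, with a white stub, radius 13 mm, on to x = 126 mm. At -x (-106 to -70 mm) a steel pin block 46 mm wide, 24 mm high, with the spring pin in the middle of its top
- frame_lamp_end (a point): Point at the tray's lamp-holder end: frame x = +60 mm, y = 0, at rim height 22 mm. The frosted end of the glass belongs over it
- frame_pin_end (a point): Point at the tray's pin-block end: frame x = -60 mm, y = 0, at rim height 22 mm. The clear end of the glass belongs over it
- pin (a joint): Travel of the spring pin in m: 0 standing proud, 0.012 (its stop) fully down and flush with the pin block's top. Pushes straight down; takes about 8 N at first and 10 N at the bottom (a little more if quick); stays by friction where it is left
- pin_top (a point): Centre of the pin's top face; dark steel pin 12 mm in diameter, standing 12 mm above the pin block (36 mm above the counter) at the start, 24 mm above the counter when flush. It lies at frame x = -88 mm, y = 0
- pounder: Meat pounder, loose, about 0.45 kg, standing on the counter on its flat striking face. Origin: centre of that face; z up along the handle. Steel disc 60 mm in diameter, 16 mm thick; above it an upright dark wooden handle 22 mm in diameter (between 30 and 100 mm up), top at 105 mm
- glass: Lamp glass to present, loose, 0.09 kg, lying label up centred on a fixed jar lid 42 mm in diameter, 16 mm high. Plate 120 x 50 x 8 mm (x, y, z). Origin: centre of its underside; x along its length to the frosted end, z up out of the label face. The last 28 mm at +x are frosted white; its +x, -y corner has a square notch 14 x 14 mm. A white label with dark bars near mid-top
- glass_frosted_end (a point): Middle of the glass's frosted (notched) short edge: glass x = +60 mm, at half thickness
- glass_clear_end (a point): Middle of the glass's clear short edge: glass x = -60 mm, at half thickness
- plain_glass: Another glass of the same size, 120 x 50 x 8 mm, with no notch, frosting or label, on another jar lid of the same kind; leave it alone. Origin: centre of its underside
- jar: Small spice jar 46 mm in diameter, 75 mm tall, standing on the counter; leave it alone. Origin: centre of its underside
Mind the look-alikes: they are no part of the job. What is shaped like the pounder but green or turquoise is not meant.

How it is judged:
By the outcome, as a careful person would: the job done as asked, in the order asked, and still so for the second after the job is handed in, while the arm keeps its last pose, push and grip.
It also fails if it takes over 56 s, if anything falls off the work surface, if the arm or the gripper's body presses on something with over 40 N, if the wrist force passes 120 N, or if a joint passes its speed limit or range.

## Working session

There is one attempt and no reset: what is moved stays moved. The work goes in short steps, each a Python script; the robot and the scene stay as the last script left them, time stands still between calls to the robot, and variables do not carry over. Pictures are saved under pics/ and viewed, about 8 in all and at most 12, crops included, and the job is handed in when it is done.

```bash
mkdir -p pics; ls
cat > h.py <<'E'
import numpy as np, cv2
from bench import *
def undist(cam,px,P=None):
    P=P or camera_params(cam)
    K=np.array(P["K"]);d=np.array(P["dist_coeffs"])
    u=cv2.undistortPoints(np.array(px,float).reshape(1,1,2),K,d)[0,0]
    T=np.array(P["camera_from_world"]);R=T[:3,:3];t=T[:3,3]
    return -R.T@t, R.T@np.array([u[0],u[1],1.])
def at_z(cam,px,z,P=None):
    o,r=undist(cam,px,P); return o+r*(z-o[2])/r[2]
def proj(cam,p,P=None):
    P=P or camera_params(cam);T=np.array(P["camera_from_world"])
    return cv2.projectPoints(np.array(p,float).reshape(-1,1,3),cv2.Rodrigues(T[:3,:3])[0],T[:3,3],np.array(P["K"]),np.array(P["dist_coeffs"]))[0].reshape(-1,2)
def save(n,im): cv2.imwrite("pics/"+n,im[...,::-1])
E
python3 - <<'E'
from h import *
Z=dict(frame_lamp_end=.022,frame_pin_end=.022,pin_top=.036,pounder=0,glass=.016,glass_frosted_end=.02,glass_clear_end=.02,plain_glass=.016,jar=0,frame=0)
ims=[]
for c in("scene","side"):
    im=read_camera(c);ims.append(im)
    for n,z in Z.items():
        for d in tip_of(c,n)[:3]:
            print(c,n,np.round(d["at"]),round(d["confidence"],2),np.round(at_z(c,d["at"],z),3))
    save(c+"0.png",cv2.resize(im,(800,600),interpolation=cv2.INTER_CUBIC))
print(read_time_s(),read_tcp_rot())
E
```

```text
pics
scene frame_lamp_end [368. 238.] 0.73 [0.43  0.285 0.022]
scene frame_lamp_end [245. 175.] 0.65 [ 0.524 -0.059  0.022]
scene frame_lamp_end [257. 208.] 0.55 [0.569 0.036 0.022]
scene frame_pin_end [256. 211.] 0.98 [0.577 0.04  0.022]
scene pin_top [262. 215.] 0.57 [0.579 0.064 0.036]
scene pounder [348. 294.] 0.93 [0.565 0.342 0.   ]
scene pounder [250. 284.] 0.81 [0.713 0.165 0.   ]
scene pounder [304. 291.] 0.67 [0.634 0.265 0.   ]
scene glass [367. 240.] 0.59 [0.431 0.287 0.016]
scene glass [211. 113.] 0.32 [ 0.445 -0.298  0.016]
scene glass_frosted_end [361. 261.] 0.58 [0.488 0.312 0.02 ]
scene glass_clear_end [372. 221.] 0.95 [0.385 0.262 0.02 ]
scene plain_glass [211. 115.] 0.79 [ 0.449 -0.292  0.016]
scene jar [170. 150.] 0.62 [ 0.615 -0.284  0.   ]
scene frame [246. 199.] 0.83 [ 0.563 -0.013  0.   ]
side frame_lamp_end [259. 119.] 0.66 [ 0.601 -0.272  0.022]
side frame_lamp_end [277. 178.] 0.65 [ 0.524 -0.075  0.022]
side frame_pin_end [251. 216.] 0.97 [0.566 0.046 0.022]
side pin_top [246. 223.] 0.56 [0.57  0.076 0.036]
side pounder [177. 258.] 0.58 [0.707 0.168 0.   ]
side pounder [194. 303.] 0.57 [0.644 0.266 0.   ]
side pounder [226. 344.] 0.55 [0.56 0.34 0.  ]
side glass [300. 328.] 0.8 [0.424 0.289 0.016]
side glass_frosted_end [268. 331.] 0.6 [0.484 0.307 0.02 ]
side glass_clear_end [328. 317.] 0.65 [0.372 0.258 0.02 ]
side plain_glass [321. 123.] 0.75 [ 0.436 -0.294  0.016]
side jar [259. 121.] 0.7 [ 0.604 -0.289  0.   ]
side frame [266. 201.] 0.81 [ 0.542 -0.019 -0.   ]
side frame [279. 180.] 0.7 [ 0.52 -0.09  0.  ]
1.1 [ 2.04451653e-01  9.78876663e-01 -2.49359553e-05 -5.29816789e-06]
```

View pics/scene0.png

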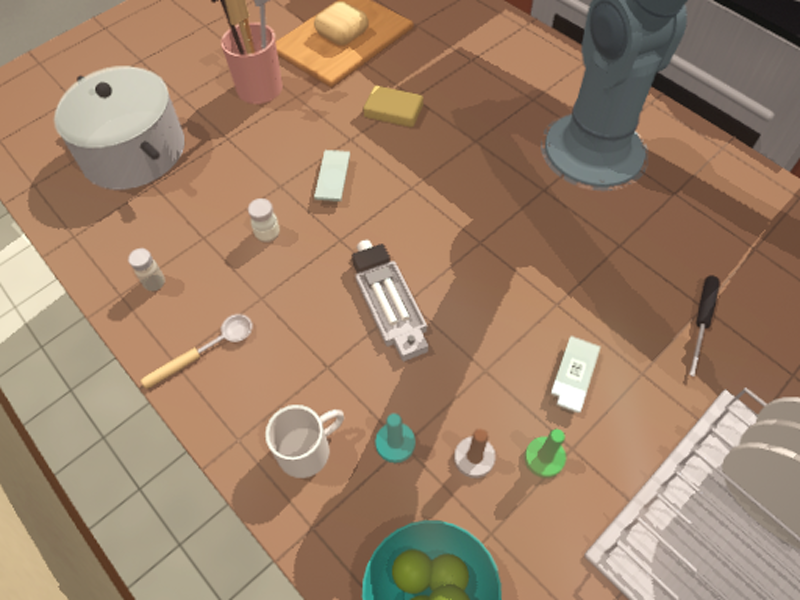

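View pics/side0.png

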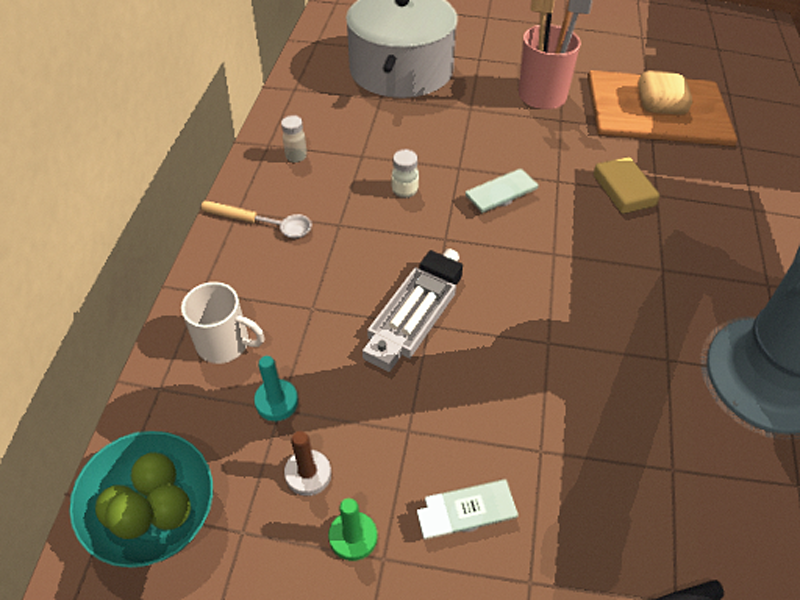

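Scene: the real pounder (brown handle, steel disc) stands at about (475,455) in the enlarged picture, i.e. (304,291) native, between the teal and green look-alikes. The notched, labelled glass is at (575,375). The frame is at (390,300), with its pin end at (410,345) and black holder at (370,258). The side view agrees. Next I'll refine with the wrist camera.

```bash
cat >> h.py <<'E'
from scipy.spatial.transform import Rotation as Ro
def down(yaw): return Ro.from_euler('xyz',[np.pi,0,yaw]).as_quat()  # tool x=(c,s), y=(s,-c)
def go(p,yaw):
    """joint move, choosing the half turn with the smaller joint 7 travel"""
    best=None
    for y in (yaw,yaw+np.pi):
        q=inverse_kinematics(p,down(y))
        if q is not None and (best is None or abs(q[6])<best[0]): best=(abs(q[6]),y)
    move_ptp(p,down(best[1])); return best[1]
E
python3 - <<'E'
from h import *
Z=dict(frame_lamp_end=.022,frame_pin_end=.022,pin_top=.036,pounder=0,glass=.016,glass_frosted_end=.02,glass_clear_end=.02)
ims=[]
yp=np.arctan2(.147,.174)-np.pi/2+np.pi  # y axis along (.174,.147) up to sign
for i,(p,y) in enumerate([([.53,.28,.30],yp),([.55,.01,.30],yp)]):
    y=go(p,y);P=camera_params("wrist");im=read_camera("wrist")
    print(i,y,read_qpos()[6],read_time_s(),np.linalg.inv(P["camera_from_world"])[:3,3])
    for n,z in Z.items():
        for d in tip_of("wrist",n)[:3]:
            if d["confidence"]>.3: print(n,np.round(d["at"]),round(d["confidence"],2),np.round(at_z("wrist",d["at"],z,P),4))
    ims.append(im); cv2.imwrite(f"w{i}.png",im[...,::-1]); np.save(f"P{i}.npy",P,allow_pickle=True)
save("w01.png",cv2.resize(np.hstack(ims),(800,300),interpolation=cv2.INTER_AREA))
E
```

```text
0 2.2722798632531536 0.20948941387186462 2.7167 [0.47621765 0.34383741 0.46128962]
frame_pin_end [169. 275.] 0.93 [0.5656 0.0388 0.022 ]
pin_top [186. 272.] 0.58 [0.5794 0.0709 0.036 ]
pin_top [238. 109.] 0.55 [0.483  0.3104 0.036 ]
pounder [296. 194.] 0.94 [0.6331 0.2687 0.    ]
pounder [291. 129.] 0.63 [0.5609 0.3357 0.    ]
pounder [289. 264.] 0.57 [0.709  0.1707 0.    ]
glass [197.  96.] 0.85 [0.4315 0.2858 0.016 ]
glass_frosted_end [239. 110.] 0.59 [0.4858 0.3088 0.02  ]
glass_clear_end [153.  81.] 0.97 [0.3749 0.2642 0.02  ]
1 2.2722798632531536 0.6688375969395086 4.1667 [0.49784887 0.07352396 0.46191052]
frame_lamp_end [200. 179.] 0.71 [ 0.528  -0.0718  0.022 ]
frame_lamp_end [165. 297.] 0.48 [ 0.6061 -0.2702  0.022 ]
frame_pin_end [273. 137.] 0.83 [0.5667 0.0415 0.022 ]
frame_pin_end [292. 127.] 0.43 [0.578  0.0688 0.022 ]
pin_top [294. 127.] 0.42 [0.5781 0.0706 0.036 ]
pounder [401. 131.] 0.85 [0.7063 0.1674 0.    ]
pounder [420.  42.] 0.75 [0.6357 0.2645 0.    ]
```

View pics/w01.png

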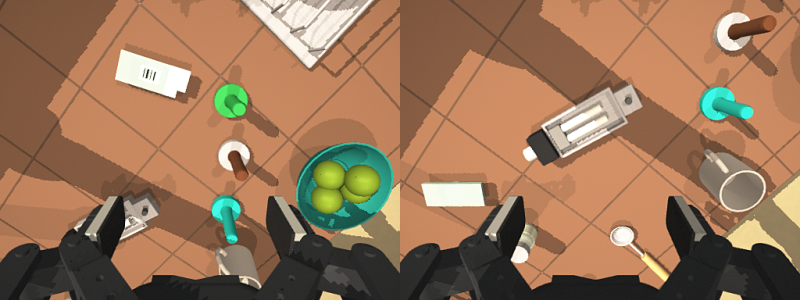

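The left half shows the pounder (base about (296,194) native) with the glass beside it. The right half shows the tray, with its pin block upper right at (294,127) and its black holder lower left. Distances check: pin to lamp end 151 mm against 148, ends 120 mm against 120. Now I'll grasp the pounder and press the pin.

Run:
```python
from h import *
Y=2.2723;q=down(Y)
move_ptp([.634,.267,.20],q); movel([.634,.267,.068],q,.12)
print("ft",read_ft_force()); move_gripper(.0,70); print("gap",read_finger_gap())
movel([.634,.267,.19],q,.12); print("gap",read_finger_gap(),"ft",read_ft_force(),read_time_s())
move_ptp([.578,.0707,.16],q)
ims=[]
for c in("scene","side"):
    im=read_camera(c); x,y=proj(c,[.578,.0707,.07])[0].astype(int)
    ims.append(cv2.resize(im[y-50:y+50,x-65:x+65],(400,308),interpolation=cv2.INTER_CUBIC))
save("held.png",np.hstack(ims)); print(read_time_s(),read_eef_pos())
```

```text
ft [ 0.58380715 -0.26205108 -0.06630109]
gap 0.01884715114228838
gap 0.018788276729107135 ft [ 0.11905957 -0.50291514 -6.1245511 ] 8.6667
9.6083 [0.57875701 0.07300194 0.16032261]
```

View pics/held.png

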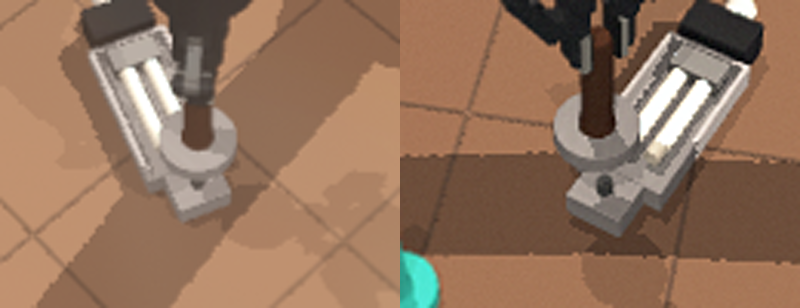

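The pounder hangs upright in the gripper, its disc above the pin in both views. Pressing down with force watched.

Run:
```python
from h import *
q=down(2.2723);p=[.578,.0707]
movel(p+[.109],q,.1);pause(.2); f0=read_ft_force()[2];print("f0",f0,read_eef_pos())
z=.109
while z>.084:
    z-=.0015; movel(p+[z],q,.02); f=read_ft_force()[2]-f0
    print(round(z,4),round(read_eef_pos()[2],4),round(f,1))
    if f>22: break
pause(.2);print(read_ft_force()-[0,0,f0],read_ft_torque(),read_time_s(),read_finger_gap(),read_eef_pos())
```

```text
f0 -5.462361214537994 [0.57898171 0.07082543 0.1100593 ]
0.1075 0.1076 1.0
0.106 0.1058 -0.3
0.1045 0.1044 1.4
0.103 0.1037 4.9
0.1015 0.1024 9.2
0.1 0.1003 8.6
0.0985 0.0985 9.3
0.097 0.0969 8.2
0.0955 0.0954 7.9
0.094 0.0939 8.5
0.0925 0.0925 8.7
0.091 0.0922 13.4
0.0895 0.0921 19.8
0.088 0.092 26.8
[-5.22343921  0.90038099 26.95852727] [-0.2049721   1.47689003  0.00611559] 14.1667 0.018666119294285678 [0.57948264 0.07149123 0.09198613]
```

The force rise at 0.104 and the hard stop at 0.092 span exactly 12 mm. I'll put the pounder back and check the pin.

Run:
```python
from h import *
q=down(2.2723)
movel([.578,.0707,.10],q,.05); movel([.578,.0707,.17],q,.15)
move_ptp([.634,.267,.15],q); movel([.634,.267,.080],q,.12); pause(.2); f0=read_ft_force()[2]
z=.072
while z>.064:
    movel([.634,.267,z],q,.03); f=read_ft_force()[2]-f0; print(z,round(f,1))
    if f>3: break
    z-=.001
move_gripper(.045,40); pause(.1); move_gripper(.085)
movel([.634,.267,.20],q,.15)
ims=[]
for c,pts in(("scene",[[.634,.267,.05],[.578,.07,.03]]),("side",[[.634,.267,.05],[.578,.07,.03]])):
    im=read_camera(c)
    for d in tip_of(c,"pin_top")+tip_of(c,"pounder"): print(c,np.round(d["at"]),round(d["confidence"],2),at_z(c,d["at"],0).round(3))
    for p in pts:
        x,y=proj(c,p)[0].astype(int); ims.append(cv2.resize(im[y-40:y+40,x-50:x+50],(400,300),interpolation=cv2.INTER_CUBIC))
save("placed.png",np.vstack([np.hstack(ims[:2]),np.hstack(ims[2:])])); print(read_time_s())
```

```text
0.072 0.0
0.071 0.3
0.06999999999999999 0.5
0.06899999999999999 -0.4
0.06799999999999999 2.4
0.06699999999999999 7.7
scene [255. 281.] 0.96 [0.7   0.169 0.   ]
scene [306. 291.] 0.58 [0.631 0.269 0.   ]
scene [348. 293.] 0.56 [0.563 0.339 0.   ]
side [323. 122.] 0.42 [ 0.431 -0.319  0.   ]
side [194. 306.] 0.89 [0.641 0.272 0.   ]
side [224. 342.] 0.79 [0.565 0.336 0.   ]
side [178. 257.] 0.59 [0.705 0.166 0.   ]
20.8917
```

View pics/placed.png

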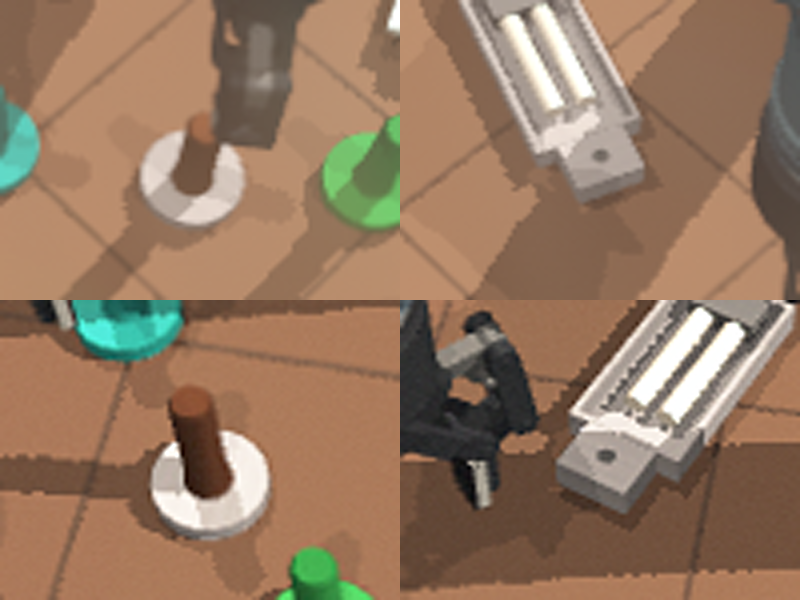

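The pin is flush (dark disc level with the block top in both crops). The brown pounder stands upright and free on its disc. Now a close look at the glass.

Run:
```python
from h import *
y=np.radians(203)
move_ptp([.508,.32,.20],down(y)); pause(.2)
P=camera_params("wrist");im=read_camera("wrist")
for n,z in dict(glass=.016,glass_frosted_end=.02,glass_clear_end=.02).items():
    for d in tip_of("wrist",n)[:2]: print(n,np.round(d["at"]),round(d["confidence"],2),np.round(at_z("wrist",d["at"],z,P),4))
# pale-glass mask: low saturation, bright
hsv=cv2.cvtColor(im,cv2.COLOR_RGB2HSV); m=((hsv[...,1]<60)&(hsv[...,2]>120)).astype(np.uint8)
m=cv2.morphologyEx(m,cv2.MORPH_CLOSE,np.ones((5,5)))
c0=proj("wrist",[.431,.286,.024],P)[0]; cs,_=cv2.findContours(m,0,2)
c=max(cs,key=lambda c:cv2.contourArea(c) if cv2.pointPolygonTest(c,tuple(map(float,c0)),False)>=0 else 0)
w=np.array([at_z("wrist",p,.024,P)[:2] for p in c[:,0]])*1000
r=cv2.minAreaRect(w.astype(np.float32));print(r,np.round(cv2.boxPoints(r)))
v=im.copy();cv2.drawContours(v,[c],-1,(255,0,0),1);save("glass.png",v)
print(read_qpos().round(2),read_time_s())
```

```text
glass [249.  79.] 0.85 [0.4302 0.284  0.016 ]
glass [ 10. 129.] 0.74 [0.5784 0.0613 0.016 ]
glass_frosted_end [251. 137.] 0.71 [0.484  0.3095 0.02  ]
glass_clear_end [249.  15.] 0.88 [0.3759 0.2611 0.02  ]
((430.2987365722656, 285.0897216796875), (120.59883117675781, 50.616668701171875), 23.191640853881836) [[365. 285.]
 [385. 238.]
 [496. 286.]
 [476. 332.]]
[-0.7   0.3   0.08  1.74 -0.03  1.11  1.36] 22.2333
```

View pics/glass.png

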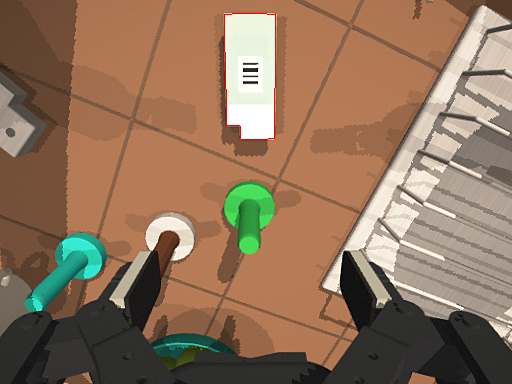

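The outline fit gives 120.6 × 50.6 mm with the notch at the correct corner (230,135). The centre is (0.4303, 0.2851) and the yaw is 23.2°. I'll grasp and lift it.

Run:
```python
from h import *
q=down(np.radians(203.2));p=[.4303,.2851]
move_ptp(p+[.13],q); movel(p+[.05],q,.1); pause(.1);f0=read_ft_force();movel(p+[.024],q,.06)
print("df",read_ft_force()-f0,read_eef_pos())
move_gripper(.0,50); print("gap",read_finger_gap())
movel(p+[.06],q,.06); movel(p+[.15],q,.12); pause(.2)
print("gap",read_finger_gap(),read_ft_force()-f0,read_time_s())
f=np.radians(71); c=[.547,-.0152]
print(inverse_kinematics(c+[.15],down(f)))
move_ptp(c+[.15],down(f)); pause(.2); print(read_qpos().round(2),read_eef_pos(),read_time_s(),read_finger_gap())
P=camera_params("wrist");np.save("P2.npy",P,allow_pickle=True);im=read_camera("wrist");cv2.imwrite("w2.png",im[...,::-1])
v=[im]
for cm in("scene","side"):
    s=read_camera(cm);cv2.imwrite(cm+"2.png",s[...,::-1]);x,y=proj(cm,[.547,-.015,.08])[0].astype(int)
    v.append(s[y-60:y+60,x-80:x+80])
save("over.png",np.vstack([np.hstack([cv2.resize(a,(400,300),interpolation=cv2.INTER_CUBIC) for a in v[1:]]),np.hstack([cv2.resize(im,(400,300)),np.zeros((300,400,3),np.uint8)])]))
for n,z in dict(frame_lamp_end=.022,frame_pin_end=.022,pin_top=.024).items():
  for d in tip_of("wrist",n)[:2]: print(n,np.round(d["at"]),round(d["confidence"],2),np.round(at_z("wrist",d["at"],z,P),4))
```

```text
df [-0.48899134 -0.30533587 -0.2108005 ] [0.42996963 0.28482073 0.02346791]
gap -0.00016307948781755846
gap 0.0002138114550137766 [0.47372328 0.11696174 0.49656989] 27.0
[-0.5002597   0.27815583  0.52273935  1.92571916 -0.16585527  0.97973108
 -0.23290924]
[-0.5   0.28  0.52  1.93 -0.17  0.98 -0.23] [ 0.5469423  -0.01387978  0.14988148] 28.5917 -2.5218442695814175e-05
frame_lamp_end [247. 232.] 0.77 [ 0.5248 -0.0703  0.022 ]
frame_pin_end [252. 110.] 0.88 [0.5683 0.0407 0.022 ]
pin_top [252.  77.] 0.52 [0.5767 0.0674 0.024 ]
```

View pics/over.png

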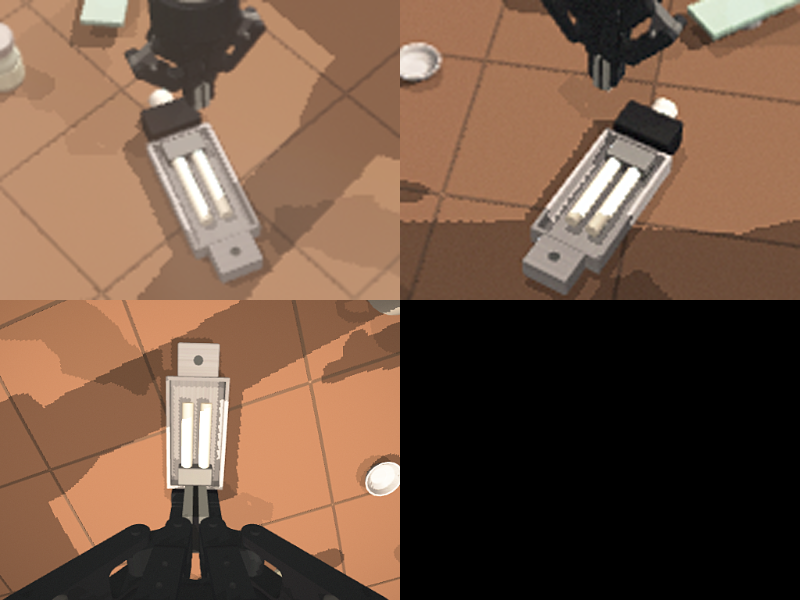

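The fingers are closed on nothing (gap 0): the grasp missed, and the tray below is bare in all views. I'll see where the glass is now from the frames already taken.

Run:
```python
from h import *
v=[]
for cm in("scene","side"):
    s=cv2.imread(cm+"2.png")[...,::-1];x,y=proj(cm,[.43,.285,.02])[0].astype(int)
    y=min(y,384-48);v.append(cv2.resize(s[y-48:y+48,x-64:x+64],(400,300),interpolation=cv2.INTER_CUBIC))
save("g2.png",np.hstack(v))
```

```text
(no output)
```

View pics/g2.png

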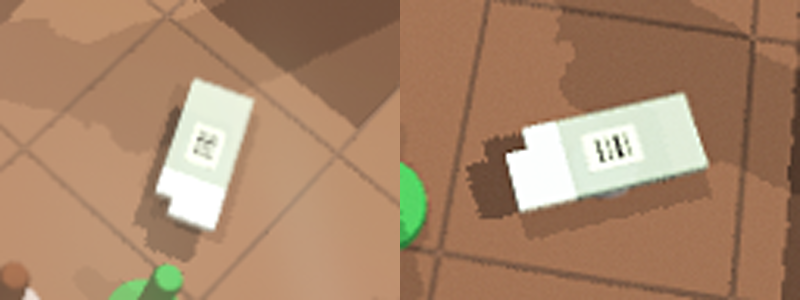

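The glass still lies label up on its lid: the pads passed over it because they stand back when half open. I'll remeasure, go 11 mm lower and stop the closing at 40 mm.

```bash
cat >> h.py <<'E'
def rect(im,P,guess,z):
    hsv=cv2.cvtColor(im,cv2.COLOR_RGB2HSV); m=((hsv[...,1]<60)&(hsv[...,2]>120)).astype(np.uint8)
    m=cv2.morphologyEx(m,cv2.MORPH_CLOSE,np.ones((5,5)))
    c0=proj("wrist",guess,P)[0]; cs,_=cv2.findContours(m,0,2)
    c=max(cs,key=lambda c:cv2.contourArea(c) if cv2.pointPolygonTest(c,tuple(map(float,c0)),False)>=0 else 0)
    return cv2.minAreaRect(np.array([at_z("wrist",p,z,P)[:2] for p in c[:,0]],np.float32)*1000)
E
python3 - <<'E'
from h import *
move_ptp([.508,.32,.20],down(np.radians(203.2))); move_gripper(.085); pause(.1)
P=camera_params("wrist");im=read_camera("wrist")
(cx,cy),(l,w),a=rect(im,P,[.431,.286,.024],.024); print(cx,cy,l,w,a)
if l<w: l,w,a=w,l,a-90
assert abs(l-120)<4 and abs(w-50)<3 and abs(a-23)<15
q=down(np.radians(a+180));p=[cx/1000,cy/1000]
move_ptp(p+[.10],q); pause(.1); f0=read_ft_force(); movel(p+[.04],q,.12); movel(p+[.013],q,.05)
print("df",read_ft_force()-f0,read_eef_pos())
move_gripper(.040,45); print("gap",read_finger_gap(),read_ft_force()-f0,read_time_s())
E
```

```text
430.0785827636719 285.0234375 119.69977569580078 50.6400260925293 23.09980583190918
df [ 0.00559476 -1.15703509 -1.36211048] [0.43000155 0.28499493 0.01279265]
gap 0.04018226598463347 [-0.64193055 -1.18783553 -1.19739752] 33.7833
```

Run:
```python
from h import *
w=read_camera("wrist"); v=[w[150:384,100:412]]
for cm in("scene","side"):
    s=read_camera(cm);x,y=proj(cm,[.43,.285,.02])[0].astype(int)
    y=min(y,384-48);v.append(s[y-48:y+48,x-64:x+64])
save("g3.png",np.vstack([np.hstack([cv2.resize(a,(400,300),interpolation=cv2.INTER_CUBIC) for a in v[1:]]),np.hstack([cv2.resize(v[0],(400,300)),np.zeros((300,400,3),np.uint8)])]))
```

```text
(no output)
```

View pics/g3.png

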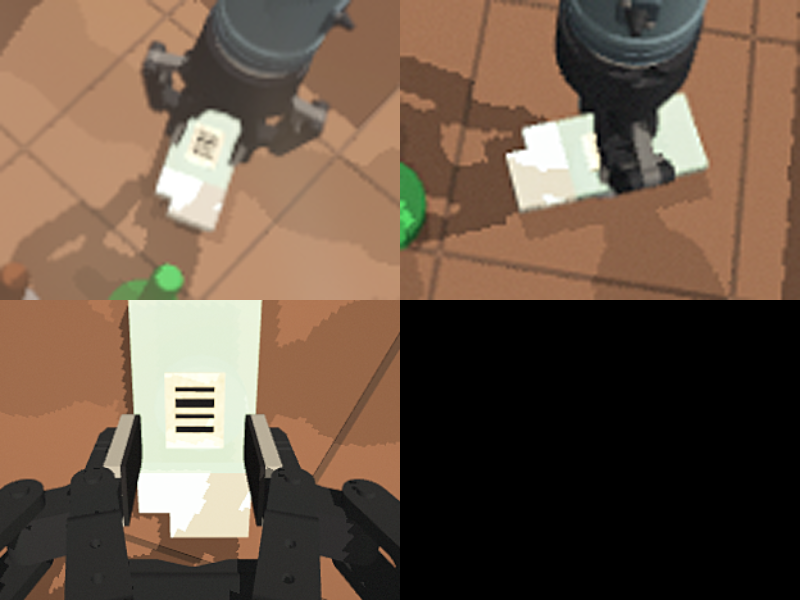

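Run:
```python
from h import *
P=camera_params("wrist");t=np.array(read_eef_pos());R=Ro.from_quat(read_tcp_rot()).as_matrix()
print(t,R.round(3).tolist(),read_finger_gap(),read_ft_force(),read_time_s(),read_qpos().round(3))
for tz in(-.01,0,.01,.019):
    print(tz,proj("wrist",[t+R@[.011,s*.020,tz] for s in(1,-1)],P).round(0).tolist())
print("glass top edge at x=.011",[proj("wrist",[np.array([*t[:2],z])+R@[.011,s*.025,0] for s in(1,-1)],P).round(0).tolist() for z in(.008,.024)])
```

```text
[0.43009081 0.2850158  0.01302417] [[-0.92, -0.392, 0.0], [-0.392, 0.92, 0.0], [-0.0, -0.0, -1.0]] 0.040202587680388424 [-0.74710658  0.40234566  0.04809816] 33.9333 [-0.694  0.411  0.033  2.053 -0.021  0.677  1.326]
-0.01 [[290.0, 226.0], [213.0, 226.0]]
0 [[288.0, 218.0], [215.0, 218.0]]
0.01 [[286.0, 211.0], [217.0, 211.0]]
0.019 [[284.0, 205.0], [218.0, 205.0]]
glass top edge at x=.011 [[[295.0, 214.0], [207.0, 214.0]], [[300.0, 226.0], [203.0, 226.0]]]
```

The tip pixels put the real fingertips roughly 25–40 mm higher than the stated tool frame. That also fits the pounder having been held near its handle top. I'll probe the glass top gently with the fingertips at 40 mm, where the lid supports it, to get the true tip height.

Run:
```python
from h import *
q=down(np.radians(203.1));p=[.4301,.2850]
f0=np.mean([read_ft_force()[2] for _ in range(5)]); z=.013; hit=None
while z>-.022:
    z-=.002; movel(p+[z],q,.04); f=read_ft_force()[2]-f0; print(round(z,3),round(f,1),end="; ")
    if f>3.0: hit=z;break
print(hit,read_eef_pos(),read_finger_gap(),read_time_s())
if hit is not None: movel(p+[z+.006],q,.05)
```

```text
0.011 0.1; 0.009 0.8; 0.007 -0.8; 0.005 -0.0; 0.003 0.2; 0.001 13.4; 0.0009999999999999992 [0.43013525 0.28501118 0.00275216] 0.03978012981637326 35.4333
```

Contact came at TCP z ≈ 0.0025, so the tips sit about 21 mm behind the stated TCP. Grasping with that correction.

Run:
```python
from h import *
p=[.4301,.2850];q=down(np.radians(203.1))
movel(p+[.02],q,.1); move_gripper(.085)
pause(.05);f0=read_ft_force(); movel(p+[.0],q,.1); movel(p+[-.0145],q,.05); df=read_ft_force()-f0
print("df",df,read_eef_pos())
if df[2]<5:
    move_gripper(.03,50); print("gap",read_finger_gap(),read_ft_force()-f0)
    if read_finger_gap()>.042:
        movel(p+[.02],q,.08); movel(p+[.11],q,.15); pause(.1); print("gap",read_finger_gap(),read_ft_force()-f0)
v=[]
for cm in("wrist","side"): v.append(cv2.resize(read_camera(cm),(400,300),interpolation=cv2.INTER_AREA))
save("g4.png",np.hstack(v)); print(read_time_s())
```

```text
df [0.07358478 0.02902364 0.2667292 ] [ 0.42981178  0.28478643 -0.01485133]
gap 0.04888991007508627 [0.82955313 0.21349064 3.34175966]
gap 0.04849975953227119 [ 0.3629378  -0.83723792 -1.38215723]
39.3
```

View pics/g4.png

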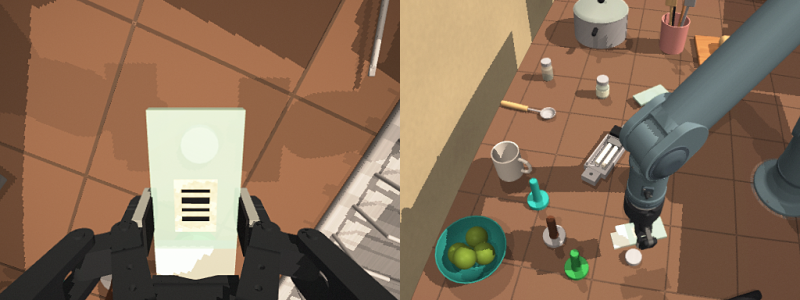

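The glass is gripped (gap 48.5 mm), level and centred, with its lid left bare. Moving it over the tray with the frosted end to the lamp holder (frame yaw ≈ -110°, tool yaw 70°).

Run:
```python
from h import *
c=[.547,-.0148];q=down(np.radians(70))
move_ptp(c+[.11],q); movel(c+[.032],q,.1); pause(.3)
P=camera_params("wrist");im=read_camera("wrist")
for n,z in dict(glass_clear_end=.067,glass_frosted_end=.067,frame_pin_end=.022,frame_lamp_end=.022,pin_top=.024).items():
  for d in tip_of("wrist",n)[:2]: print(n,np.round(d["at"]),round(d["confidence"],2),np.round(at_z("wrist",d["at"],z,P),4))
print(read_eef_pos(),read_finger_gap(),read_time_s())
v=[]
for cm in("scene","side"):
    s=read_camera(cm)
    for n,z in dict(glass_clear_end=.067,glass_frosted_end=.067,pin_top=.024,frame_lamp_end=.022).items():
      for d in tip_of(cm,n)[:1]: print(cm,n,np.round(d["at"]),round(d["confidence"],2),np.round(at_z(cm,d["at"],z),4))
    x,y=proj(cm,[.547,-.015,.05])[0].astype(int);v.append(s[y-48:y+48,x-64:x+64])
v.append(im);v.append(im[:240,100:420])
save("fin.png",np.vstack([np.hstack([cv2.resize(a,(400,300),interpolation=cv2.INTER_CUBIC) for a in v[i:i+2]]) for i in(0,2)]))
```

```text
glass_clear_end [250. 140.] 0.6 [0.5682 0.0409 0.067 ]
glass_frosted_end [251. 369.] 0.66 [ 0.5277 -0.0722  0.067 ]
frame_pin_end [249. 126.] 0.68 [0.568  0.0411 0.022 ]
pin_top [254.  67.] 0.75 [0.5805 0.0678 0.024 ]
[ 0.54702039 -0.01479416  0.03205818] 0.04845507375572663 42.2
scene glass_clear_end [257. 202.] 0.83 [0.5738 0.042  0.067 ]
scene glass_frosted_end [242. 165.] 0.69 [ 0.5274 -0.0668  0.067 ]
scene frame_lamp_end [246. 173.] 0.63 [ 0.5179 -0.0633  0.022 ]
side glass_clear_end [250. 201.] 0.9 [0.5691 0.037  0.067 ]
side frame_lamp_end [277. 179.] 0.76 [ 0.5241 -0.0724  0.022 ]
```

View pics/fin.png

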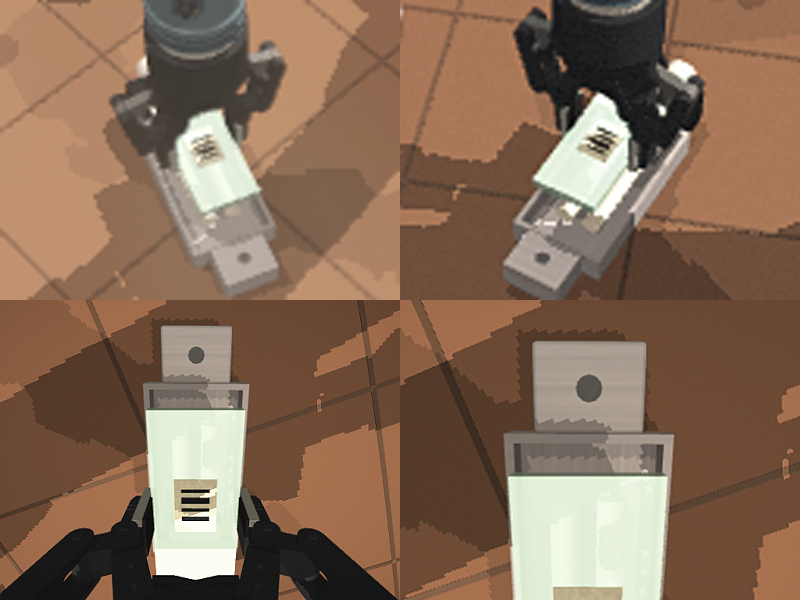

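The glass is centred over the tray, label up, with its frosted end towards the holder. The ends agree with the tray's to within about 1 mm in the wrist view, it is clear of everything, and the pin is flush. Handing in.

```bash
python3 -c "
from h import *
print(read_finger_gap(),read_ft_force(),read_time_s()); print(sign_off())"
```

```text
0.04877892348538434 [ 0.70930522  0.17525417 -1.01119788] 42.7
the job is handed in; nothing more can be done
None
```

The job is done and handed in at about 43 s on the robot's clock, against the 56 s limit.

- **Pin:** I pressed it down with the pounder. It travelled about 12 mm to a hard stop, with about 27 N at the end, and it looks flush in the later pictures.
- **Pounder:** I set it back on its own spot. The pictures after release showed it upright and free.
- **Glass:** I am holding the notched glass label up and level. Its underside is about 4 cm above the tray rim, with the frosted end over the lamp holder. In the last wrist picture its clear end was within about 1 mm of the tray's pin end.

**What disagreed:**
- **Missed grasps:** The first two closes on the glass missed. The fingertips turned out to be about 21 mm behind the stated TCP, where they should be 19 mm ahead of it. I found this by touching the glass top with the fingertips (about 13 N) and corrected for it. Before the final grasp, the glass had not moved from its lid.
- **Pounder grip:** For the same reason, the pounder was held higher on its handle than planned. The gripper read 19 mm on a 22 mm handle.
- **Final checks:** The scene and side cameras differed from the wrist view by up to about 1 cm. The wrist camera did not see the tray's lamp end at the last look, because the glass covered it. I relied on the wrist view. I never worked near the plain glass or the spice jar, but I made no separate check of them at the end.

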